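# Cap the samples and index one to the microscope

## Task

On the sample indexer, first press shut the two flip caps that stand open, so that they cannot foul the microscope. Then turn the bar-shaped metal knob in the middle clockwise (seen from above) to its third click, which brings the tube that its black line points at in front of the lens; do not run on past it, and finish while still holding the knob there, because a spring would turn it back. Leave the bottle, the beaker and the jar where they stand.

Things in the scene. Friction and masses are not known exactly. Their poses are not given: they have to be found in the camera images.
- indexer: fixed white base plate 320 x 200 x 12 mm; origin on the table on the turntable's vertical axis. Its x axis points to the microscope on the plate: black barrel 34 mm thick, slanting up and outwards, lens end 119 mm from the axis at height 72 mm, upper end 200 mm out, 135 mm high. A steel index post (45 mm high) stands 108 mm out on that side. The plate spans x -105 to +215, y -100 to +100 mm
- turntable (a joint): turntable angle, rad: 0 at the start, resting against its stop, growing clockwise seen from above. Dark steel disc, radius 98 mm, top 54 mm above the table, carrying tubes and knob. A click every 0.419 rad (24 degrees): third 1.257, fourth 1.676; end of travel 2.18. A return spring (0.12 to 0.14 N m), stronger than the clicks, turns it back to 0 when let go
- knob_grip (a point): centre of the bare-metal bar-shaped knob, on the turntable's axis, 110 mm above the table. The bar is 46 mm long (along this point's x axis), 14 mm wide (y) and 30 mm high, on a 10 mm thick stalk; a black line marks the end towards +x, which points at tube A. It turns with the turntable
- tube_a_mouth (a point): centre of the mouth of tube A (17 mm thick, its mouth 70 mm above the table, 80 mm from the turntable's axis), which goes in front of the lens at the third click. It is fixed in the turntable. This point's x axis points radially outwards from the turntable's axis, z up
- tube_b_mouth (a point): the same for tube B, 48 degrees anticlockwise from tube A. (Two further tubes, 48 degrees clockwise of A and 72 degrees anticlockwise of B, are shut for good: leave them)
- tube_a_cap (a joint): angle of tube A's white flip cap, rad: 0 shut, growing as it opens upwards and outwards, to 2.1. A disc 20 mm across, 5 mm thick, with a 4 mm tab; its hinge lies 12 mm radially outside the mouth's centre at the mouth's height, the tab's end 26 mm from the hinge. Shut, its top is 5.5 mm above the mouth. Open, it stands on the outer rim and stays where it is left; about 1 N at the tab moves it
- tube_b_cap (a joint): the same for tube B
- reagent_bottle: amber bottle, 56 mm across, 130 mm high, loose, origin at the centre of its underside; leave it alone
- beaker: glass beaker, 68 mm across, 85 mm high, loose, origin at the centre of its underside; leave it alone
- powder_jar: squat white jar with a black lid, 60 mm across, 60 mm high, loose, origin at the centre of its underside; leave it alone
- index_knob: the same knob, with its origin at the centre of its underside, 15 mm below knob_grip, same axes. The clicks are a torque ripple of 0.06 N m either way, stiffest between two stops, so turning it takes 0.05 to 0.22 N m

How it is judged:
By the outcome, as a careful person would: the job done as asked, in the order asked, and still so for the second after the job is handed in, while the arm keeps its last pose, push and grip.
It also fails if it takes over 45 s, if anything falls off the work surface, if the arm or the gripper's body presses on something with over 40 N, if the wrist force passes 120 N, or if a joint passes its speed limit or range.

## Robot

A 6-joint arm with a two-finger parallel gripper is mounted at the origin on the work surface. World frame = base frame: x ahead of the robot, y to its left, z up, the work surface at z = 0. Lengths are in mm, angles in rad, forces in N, time in s.
With the tool pointing down it reaches from about 400 to 925 mm from the base axis. Payload 12.5 kg.
Tool frame: the origin (TCP) lies midway between the tips of the shut fingers; the grasp point (between the pads) lies 19 mm behind it; z points along the fingers, y is the direction in which the jaws open and shut (so a half turn about z gives the same grasp; the last joint's range is limited). The gripper opens to 95 mm and grips with 3 to 60 N. Pads are 20 mm wide; open, the fingers measure 119 mm over their backs; the gripper's body (75 mm by 180 mm) begins 59 mm behind the grasp point.
Start: joints at [1.184, 0.491, 1.559, -0, 1.092, -0.106], TCP at [173.185, 600.544, 214.661] pointing down, gripper open.
Joint ranges: [-3.1, 3.1], [-0.84, 2.19], [0.05, 2.79], [-1.13, 4.28], [0.06, 2.93], [-2.69, 2.69]. Speed limits (rad/s): [2.22, 2.22, 2.79, 3.14, 3.14, 3.14].

## Interface

Orientations are given as [roll, pitch, yaw] about the fixed x, y, z axes, in that order (R = Rz(yaw) Ry(pitch) Rx(roll)).
In Python, from cell import env gives the robot as it stands.
- The arm moves only by the tool arm_command, never from a script. Its argument "steps" is a list of rows, each an object of numbers: "dx", "dy", "dz": the shift along the tool's x, y, z as a fraction of full scale; "rx", "ry", "rz": the turn, a rotation vector about the tool's x, y, z as a fraction of full scale; "claw": the gripper command: -1 is fully open, 1 is shut, values between are in proportion. In form: [{"dx": .., "dy": .., "dz": .., "rx": .., "ry": .., "rz": .., "claw": ..}, ...]. A call has 1 to 10 rows; each row shifts and turns the pose as measured when the row begins, along the tool's axes as they then stand; what a row does not reach is not made up. Full scale, the value 1, is 0.8 m for a shift and 90 degrees for a turn. A row lasts 1/8 s, in which the tool goes at most 62.5 mm and 10.7 degrees, less where a joint would pass 70% of its speed; a pose out of reach is approached as far as the arm can. A call with a number of a shift or a turn outside -1 to 1 is refused whole. A call with a gripper value outside its range is refused whole. The fingers move at their own pace and stop on an object; the grip force is fixed at half the most. Time passes only in rows, so rows that do not move let the fingers close. It gives the time, the measured TCP pose, the force and the opening at its end, in the units of the state.
- env.state(): the state, without advancing time (a new reading comes with each control period).
- env.read_camera(name): name is "scene" or "top"; returns (picture, depth): 480x640x3 uint8, red, green, blue; 480x640 float32, mm along the optical axis (not along the pixel's ray), 0 where there is no reading.
- env.get_calibration(name): a dict with "vfov" (degrees; the focal length in pixels is half the picture's height over the tangent of half this angle, whatever the lens; pixels are square), "cx", "cy" (the principal point, pixels), "xyz" and "attitude" of the camera in the world. Camera axes: x right, y up, looking along -z (the intrinsics and any distortion apply to the point x, -y, -z); pixel columns grow to the right and rows downward; lengths in mm; the calibration is good to about 2 mm. A picture is of the moment at which its call begins. get_calibration takes no time and is no camera call.
- env.job_done(): hands the job in, once; it reports no verdict.
The state is a dict: "t": time; "joints": joint angles; "qvel": joint speeds; "tau": joint torques, N m; "eef_pos": TCP position; "tcp_rot": TCP orientation; "ft_force": force on the tool from outside, world axes, zero at the start; "moment": the same for the moment, N m; "opening": opening from 0.0 (shut) to 1.0 (fully open).
Only numpy, scipy, OpenCV 4.12 (cv2) and the standard library are available. Lean on these libraries where they do the work, as an engineer would, in place of code of your own. Each camera call takes 0.05 s, during which the arm holds its last target.

## Working session

There is one attempt and no reset: what is moved stays moved. The work goes in short steps, Python scripts to look and compute and a tool call to move; the robot and the scene stay as the last step left them, time stands still between calls to the robot, and variables do not carry over. Pictures are saved under pics/ and viewed, and the job is handed in when it is done.

Besides the shell and the picture viewer there is one more tool, called after "Call:" by a JSON object that holds its "method" and its "body". arm_command: Moves the arm, as the interface text tells. Its arguments: {"type":"object","properties":{"steps":{"type":"array","items":{"type":"object","properties":{"dx":{"type":"number"},"dy":{"type":"number"},"dz":{"type":"number"},"rx":{"type":"number"},"ry":{"type":"number"},"rz":{"type":"number"},"claw":{"type":"number"}}}}},"required":["steps"]}

```bash
ls; mkdir -p pics
python3 - <<'E'
from cell import env
import cv2,numpy as np
s=env.state();print(s)
for n in("scene","top"):
    print(env.get_calibration(n))
    p,d=env.read_camera(n)
    cv2.imwrite(f"pics/{n}0.png",p[:,:,::-1]);np.savez(f"{n}0.npz",p=p,d=d)
E
```

```text
pics
{'t': 0.0, 'joints': array([ 1.18439144e+00,  4.91540213e-01,  1.55943004e+00, -1.25636351e-05,
        1.09169305e+00, -1.05610872e-01]), 'qvel': array([-0.00089488, -0.00047115, -0.00120564,  0.00015757,  0.00136661,
        0.00089422]), 'tau': array([-3.28321194e-04, -6.12641358e+01, -2.58181965e+01,  6.92670979e-02,
        4.81551338e-02, -1.08031572e-04]), 'eef_pos': array([173.09841997, 600.30869465, 214.08044959]), 'tcp_rot': array([-3.14052679e+00, -1.01781715e-04,  2.86080438e+00]), 'ft_force': array([-0.13451683, -1.04171257,  1.00454805]), 'moment': array([0.00966581, 0.01410878, 0.01358616]), 'opening': 0.999175974678754}
{'vfov': 50.247196917878355, 'cx': 320.6659897683797, 'cy': 236.94009635078422, 'xyz': array([ 916.60332946, -703.46530052,  914.53648632]), 'attitude': array([0.77396664, 0.00921273, 0.49570763])}
{'vfov': 53.01526802948768, 'cx': 313.0482348839847, 'cy': 241.910106189597, 'xyz': array([ 363.93294754,  -28.06382422, 1272.47463946]), 'attitude': array([ 0.16446612,  0.02398261, -1.58393229])}
```

View pics/scene0.png

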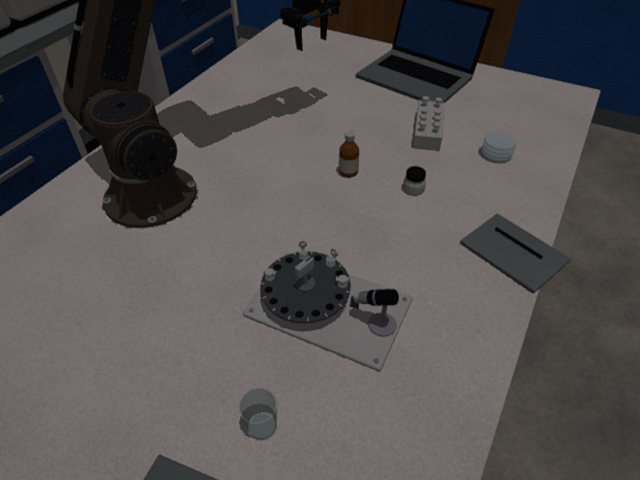

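View pics/top0.png

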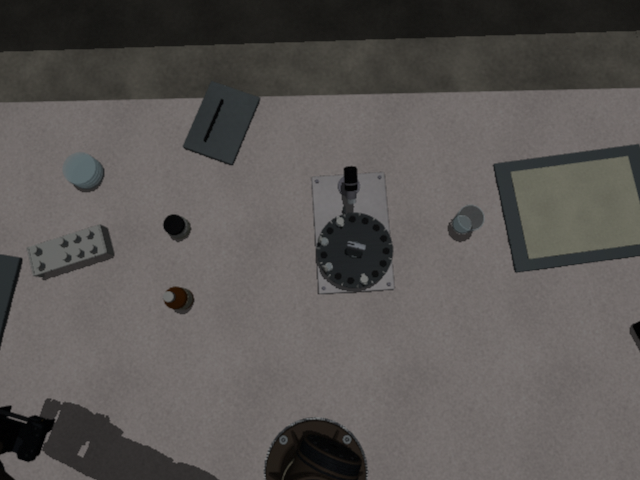

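The indexer is at about (353,250) px in the top view and (305,285) px in the scene view. The microscope is at (350,180) px, on the side away from the robot. I'll zoom in on both views.

```bash
cat > h.py <<'E'
from cell import env
import cv2,numpy as np
from scipy.spatial.transform import Rotation as R
def cal(n):
    c=env.get_calibration(n); f=240/np.tan(np.radians(c["vfov"]/2))
    return f,c["cx"],c["cy"],np.array(c["xyz"]),R.from_euler("xyz",c["attitude"]).as_matrix()
def cast(n,uv,z):
    f,cx,cy,o,M=cal(n); d=M@np.array([(uv[0]-cx)/f,-(uv[1]-cy)/f,-1]); return o+d*(z-o[2])/d[2]
def proj(n,P):
    f,cx,cy,o,M=cal(n); q=(np.atleast_2d(P)-o)@M; return np.c_[cx+f*q[:,0]/-q[:,2],cy-f*q[:,1]/-q[:,2]]
def cloud(n,d):
    f,cx,cy,o,M=cal(n); v,u=np.mgrid[:480,:640]; 
    q=np.stack([(u-cx)/f*d,-(v-cy)/f*d,-d],-1); return q@M.T+o
def zoom(p,x0,y0,w,h,k,name,gain=1.8):
    c=p[y0:y0+h,x0:x0+w,::-1]; c=cv2.resize(c,None,fx=k,fy=k,interpolation=cv2.INTER_CUBIC)
    cv2.imwrite(name,np.clip(c*float(gain),0,255).astype(np.uint8))
E
python3 - <<'E'
from h import *
p=np.load("scene0.npz")["p"];zoom(p,235,230,140,110,5,"pics/sz.png")
t=np.load("top0.npz");zoom(t["p"],300,160,110,140,4.2,"pics/tz.png")
for n in("top","scene"):
    z=np.load(n+"0.npz");C=cloud(n,z["d"])
    # disc: points near height 54
    for uv in ([(355,250),(353,290)] if n=="top" else [(305,285),(270,310)]):
        print(n,uv,C[uv[1],uv[0]],cast(n,uv,54))
E
```

```text
top (355, 250) [ 541.36609728 -107.33564197   70.46600643] [ 543.79670826 -108.42156617   54.        ]
top (353, 290) [ 444.55877297 -102.98220171   13.97488386] [ 441.99456268 -100.59951014   54.        ]
scene (305, 285) [ 551.45313712 -115.1310528    60.72015658] [ 548.57913907 -110.50043363   54.        ]
scene (270, 310) [ 515.6214159  -199.69549055   50.14078211] [ 517.41165684 -201.94464271   54.        ]
```

View pics/sz.png

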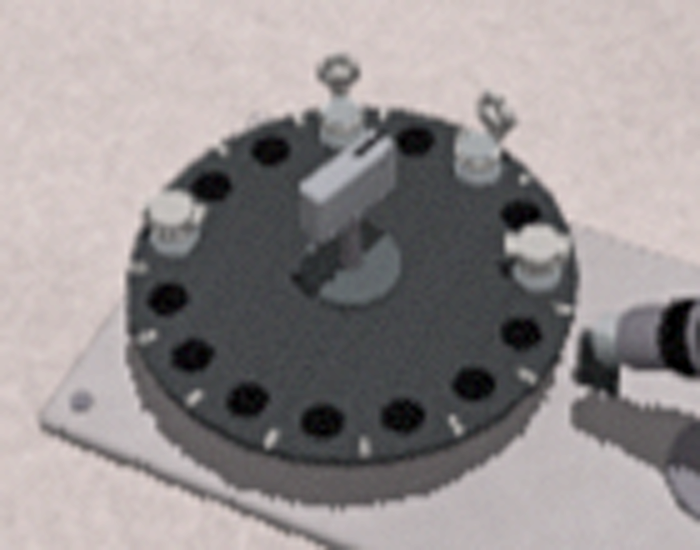

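View pics/tz.png

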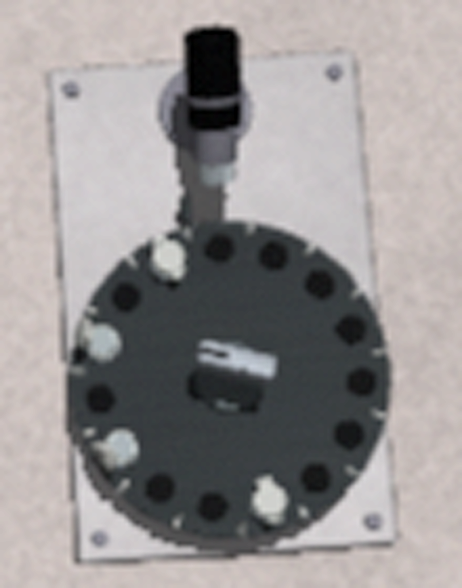

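Run:
```python
from h import *
from scipy.optimize import least_squares
def circ(P,r=None):
    f=lambda x:np.hypot(P[:,0]-x[0],P[:,1]-x[1])-(x[2] if r is None else r)
    s=least_squares(f,[545,-107,80],loss="soft_l1",f_scale=1.5); return s.x,np.std(f(s.x))
for n,box in(("top",(312,205,395,295)),("scene",(255,248,355,325))):
    p=np.load(n+"0.npz")["p"]; g=p.max(2).astype(np.uint8)
    x0,y0,x1,y1=box
    m=np.zeros_like(g);m[y0:y1,x0:x1]=(g[y0:y1,x0:x1]<(22 if n=="top" else 22))*255
    k,l,st,ce=cv2.connectedComponentsWithStats(m)
    H=np.array([cast(n,c,54)[:2] for c,s in zip(ce[1:],st[1:]) if 8<s[4]<60])
    d=np.hypot(*(H-[545,-107]).T);print(n,"dists",d.round(0),[int(s[4]) for s in st[1:]])
    H=H[abs(d-80)<12];c,sd=circ(H);print("holes",len(H),c,sd)
    # disc rim: dark (neutral) region largest contour
    m=np.zeros_like(g);m[y0:y1,x0:x1]=(g[y0:y1,x0:x1]<75)*255
    m=cv2.morphologyEx(m,cv2.MORPH_OPEN,np.ones((3,3)))
    cs,_=cv2.findContours(m,cv2.RETR_EXTERNAL,cv2.CHAIN_APPROX_NONE);b=max(cs,key=cv2.contourArea)[:,0]
    P=np.array([cast(n,q,54)[:2] for q in b]);print("rim",circ(P,98))
```

```text
top dists [81. 80. 80. 81. 79. 22. 79. 80. 20. 79. 79. 80. 80.] [30, 32, 30, 4, 32, 33, 6, 16, 31, 31, 1, 9, 31, 32, 1, 30, 32, 1]
holes 11 [ 545.58253617 -106.44982185   79.92892562] 0.20486136736950933
rim (array([ 540.26239154, -105.54273011,   80.        ]), np.float64(9.240095889215938))
scene dists [ 79.  78.  78.  80.  79.  81.  79. 115.  82.  81.  81.  82.] [31, 31, 32, 30, 3, 3, 36, 38, 37, 19, 42, 40, 45, 43]
holes 11 [ 546.7380827  -107.78183954   79.77827931] 0.265659289565674
rim (array([ 552.06179401, -120.12957606,   80.        ]), np.float64(11.243799226599528))
```

Run:
```python
from h import *
for n,box,c0 in(("top",(312,205,395,295),(545.6,-106.45)),("scene",(255,248,355,325),(546.7,-107.8))):
    p=np.load(n+"0.npz")["p"]; g=p.max(2).astype(np.uint8);x0,y0,x1,y1=box
    m=np.zeros_like(g);m[y0:y1,x0:x1]=(g[y0:y1,x0:x1]<22)*255
    k,l,st,ce=cv2.connectedComponentsWithStats(m)
    H=np.array([cast(n,c,54)[:2] for c,s in zip(ce[1:],st[1:]) if 8<s[4]<60])-c0
    H=H[abs(np.hypot(*H.T)-80)<8]
    a=np.degrees(np.arctan2(H[:,1],H[:,0]));off=np.degrees(np.angle(np.exp(1j*np.radians(a*15)).mean()))/15
    print(n,"offset mod 24",off,(np.sort(a)).round(1))
    if n=="top":k=[(300+103/4.2,160+342/4.2),(300+122/4.2,160+447/4.2),(300+170/4.2,160+258/4.2),(300+268/4.2,160+497/4.2)]
    else:k=[(235+478/5,230+148/5),(235+342/5,230+110/5),(235+538/5,230+240/5),(235+174/5,230+212/5)]
    for q in k:
        v=cast(n,q,72)[:2]-c0;print("tube",np.hypot(*v),np.degrees(np.arctan2(v[1],v[0])))
    # knob top face z=125
    if n=="scene": e=[(235+308/5,230+190/5),(235+390/5,230+143/5)]
    else: e=[(300+200/4.2,160+350/4.2),(300+275/4.2,160+366/4.2)]
    P=[cast(n,q,125)[:2]-c0 for q in e];print("knob ends",P)
    # corners of plate
    if n=="top":
        for q in [(50,72),(355,50),(395,545),(78,562)]:
            v=cast(n,(300+q[0]/4.2,160+q[1]/4.2),12)[:2]-c0;print("corner",v)
```

```text
top offset mod 24 2.8446618504688184 [-141.5 -117.3  -93.3  -69.5  -45.2  -20.9    3.2   51.2   98.8  146.7
  171.2]
tube 77.81180238716229 76.07484739425817
tube 79.2740667903811 124.57375883880327
tube 77.5026878333808 26.086709800685977
tube 78.94608025727385 -164.7692840353756
knob ends [array([ 4.26569137, 20.03741596]), array([ -5.7542268 , -22.64826466])]
corner [206.37502468 106.63426504]
corner [217.06154591 -90.50570676]
corner [-101.86391873 -103.29640978]
corner [-109.5035846    93.26295043]
scene offset mod 24 3.0042307101611314 [-141.  -117.3  -93.1  -68.9  -45.2  -20.9    3.1   51.8   98.5  147.1
  171. ]
tube 77.60485363987328 71.99930824817078
tube 76.94223741925236 121.65652130892633
tube 81.08885796517787 28.89098334763007
tube 77.53642632064943 -164.69274313576398
knob ends [array([ -4.8201783 , -21.07664395]), array([12.24132633, 17.07582447])]
```

```bash
cat >> h.py <<'E'
AX=np.array([546.2,-107.1])
def go(x,y,z,yaw=None):
    s=env.state();Rm=R.from_euler("xyz",s["tcp_rot"]).as_matrix()
    d=Rm.T@(np.array([x,y,z])-s["eef_pos"]);print("pos",s["eef_pos"].round(1),"rot",np.degrees(s["tcp_rot"]).round(2),"t",s["t"],"op",s["opening"],"F",s["ft_force"].round(1))
    print("total shift fraction",(d/800).round(4),"mm",d.round(1))
    if yaw is not None:
        D=R.from_matrix(Rm.T@R.from_euler("xyz",[np.pi,0,np.radians(yaw)]).as_matrix()).as_rotvec();print("turn frac",(np.degrees(D)/90).round(4))
def polar(r,a): return AX+r*np.array([np.cos(np.radians(a)),np.sin(np.radians(a))])
E
python3 - <<'E'
from h import *
c0={"scene":np.array((546.7,-107.8)),"top":np.array((545.6,-106.45))}
def pl(n,uv,az):
    f,cx,cy,o,M=cal(n);d=M@np.array([(uv[0]-cx)/f,-(uv[1]-cy)/f,-1])
    a=np.radians(az);nn=np.array([-np.sin(a),np.cos(a)]);t=-(nn@(o[:2]-c0[n]))/(nn@d[:2]);P=o+t*d
    return (P[:2]-c0[n])@[np.cos(a),np.sin(a)],P[2]
print("B cap",pl("scene",(235+338/5,230+70/5),123),"A cap",pl("scene",(235+494/5,230+113/5),75))
print("bottle",cast("top",(177,298),120),"jar",cast("top",(175,225),60),"beaker",cast("top",(460,228),85))
print("B",polar(130,123),polar(80,123),"A",polar(130,75),polar(80,75))
go(*polar(132,123),200,123)
E
```

```text
B cap (np.float64(30.050843063783926), np.float64(147.26393545048393)) A cap (np.float64(92.31422686681601), np.float64(79.99471655765433))
bottle [424.83041649 325.2202134  120.        ] jar [616.05896188 355.11437951  60.        ] beaker [ 590.33398368 -369.42525278   85.        ]
B [475.39692545   1.92717383] [502.6288772  -40.00635456] A [579.84647586  18.47035742] [566.90552361 -29.8259339 ]
pos [173.1 600.3 214.1] rot [-1.7994e+02 -1.0000e-02  1.6391e+02] t 0.1 op 0.9988467838522571 F [-0.3  0.1  0.3]
total shift fraction [-0.5685 -0.6123  0.0182] mm [-454.8 -489.9   14.6]
turn frac [-7.000e-04  2.000e-04  4.546e-01]
```

Call:
{"method": "arm_command", "body": {"steps": [{"rz":0.1137,"claw":1},{"rz":0.1137,"claw":1},{"rz":0.1137,"claw":1},{"rz":0.1137,"claw":1},{"dx":-0.074,"dy":-0.008,"claw":1},{"dx":-0.074,"dy":-0.008,"claw":1},{"dx":-0.074,"dy":-0.008,"claw":1},{"dx":-0.074,"dy":-0.008,"claw":1},{"dx":-0.074,"dy":-0.008,"claw":1},{"dx":-0.074,"dy":-0.008,"claw":1}]}}

```text
$.steps[0]: bad value
```

```bash
python3 -c "
from h import *
go(*polar(132,123),180,123)"
```

```text
pos [173.1 600.3 214.1] rot [-1.7994e+02 -1.0000e-02  1.6391e+02] t 0.1 op 0.9988467838522571 F [-0.3  0.1  0.3]
total shift fraction [-0.5685 -0.6123  0.0432] mm [-454.8 -489.8   34.6]
turn frac [-7.000e-04  2.000e-04  4.546e-01]
```

Call:
{"method": "arm_command", "body": {"steps": [{"dx":0,"dy":0,"dz":0,"rx":0,"ry":0,"rz":0.114,"claw":1},{"dx":0,"dy":0,"dz":0,"rx":0,"ry":0,"rz":0.114,"claw":1},{"dx":0,"dy":0,"dz":0,"rx":0,"ry":0,"rz":0.114,"claw":1},{"dx":0,"dy":0,"dz":0,"rx":0,"ry":0,"rz":0.114,"claw":1},{"dx":-0.074,"dy":-0.008,"dz":0,"rx":0,"ry":0,"rz":0,"claw":1},{"dx":-0.074,"dy":-0.008,"dz":0,"rx":0,"ry":0,"rz":0,"claw":1},{"dx":-0.074,"dy":-0.008,"dz":0,"rx":0,"ry":0,"rz":0,"claw":1},{"dx":-0.074,"dy":-0.008,"dz":0,"rx":0,"ry":0,"rz":0,"claw":1},{"dx":-0.074,"dy":-0.008,"dz":0,"rx":0,"ry":0,"rz":0,"claw":1},{"dx":-0.074,"dy":-0.008,"dz":0,"rx":0,"ry":0,"rz":0,"claw":1}]}}

```text
t: 1.35
eef_pos: [327.7, 269.9, 211.6]
tcp_rot: [-3.137, 0.003, 2.126]
ft_force: [0.5, -0.0, 0.4]
opening: 0.026
```

```bash
python3 -c "
from h import *
go(*polar(132,123),180,123)"
```

```text
pos [327.7 269.9 211.6] rot [-179.73    0.19  121.79] t 1.35 op 0.02582935064656161 F [ 0.5 -0.   0.4]
total shift fraction [-0.3793 -0.0194  0.0409] mm [-303.4  -15.5   32.7]
turn frac [-0.003   0.0021 -0.0134]
```

Call:
{"method": "arm_command", "body": {"steps": [{"dx":-0.074,"dy":-0.004,"dz":0.006,"rx":0,"ry":0,"rz":-0.013,"claw":1},{"dx":-0.074,"dy":-0.004,"dz":0.006,"rx":0,"ry":0,"rz":0,"claw":1},{"dx":-0.074,"dy":-0.004,"dz":0.006,"rx":0,"ry":0,"rz":0,"claw":1},{"dx":-0.074,"dy":-0.004,"dz":0.006,"rx":0,"ry":0,"rz":0,"claw":1},{"dx":-0.07,"dy":-0.004,"dz":0.006,"rx":0,"ry":0,"rz":0,"claw":1},{"dx":0,"dy":0,"dz":0,"rx":0,"ry":0,"rz":0,"claw":1}]}}

```text
t: 2.1
eef_pos: [477.0, 2.5, 187.9]
tcp_rot: [-3.138, 0.003, 2.142]
ft_force: [-0.6, -0.7, 0.0]
opening: 0.002
```

```bash
python3 -c "
from h import *
go(*polar(130,123),84,123)
p,d=env.read_camera('scene');zoom(p,205,150,200,200,3,'pics/s1.png')
"
```

```text
pos [477.    2.5 187.9] rot [-179.8     0.2   122.74] t 2.1 op 0.001841056131158589 F [-0.6 -0.7  0. ]
total shift fraction [ 0.001  -0.0016  0.1299] mm [  0.8  -1.3 103.9]
turn frac [-0.0022  0.0022 -0.0029]
```

View pics/s1.png

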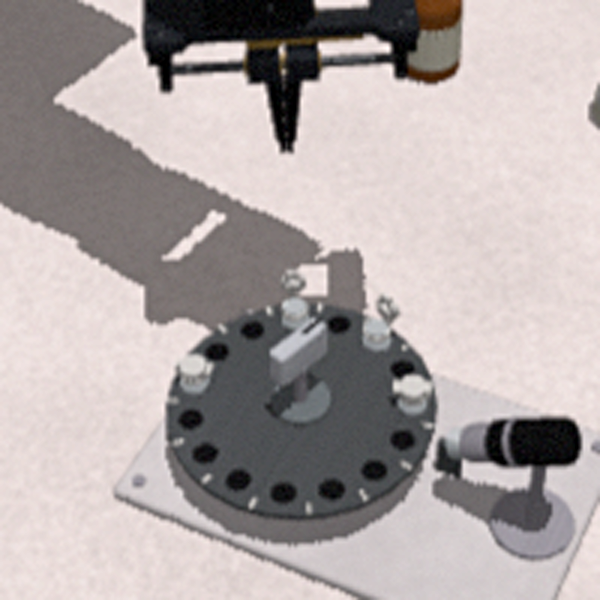

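Shut fingertips at about (285,150) px in the crop sit above and outside cap B (290,280). Both caps still stand open. I'll descend next.

Call:
{"method": "arm_command", "body": {"steps": [{"dx":0,"dy":-0.001,"dz":0.05,"rx":0,"ry":0,"rz":0,"claw":1},{"dx":0,"dy":0,"dz":0.05,"rx":0,"ry":0,"rz":0,"claw":1},{"dx":0,"dy":0,"dz":0.025,"rx":0,"ry":0,"rz":0,"claw":1},{"dx":0,"dy":0,"dz":0.005,"rx":0,"ry":0,"rz":0,"claw":1}]}}

```text
t: 2.65
eef_pos: [473.5, 6.7, 82.4]
tcp_rot: [-3.139, 0.003, 2.147]
ft_force: [0.0, -0.4, 0.0]
opening: 0.004
```

```bash
python3 -c "
from h import *
go(*polar(80,123),83,123)"
```

```text
pos [473.5   6.7  82.4] rot [-179.84    0.18  123.01] t 2.65 op 0.003540028796215226 F [ 0.  -0.4  0. ]
total shift fraction [-0.0688 -0.0013 -0.0005] mm [-55.1  -1.1  -0.4]
turn frac [-0.0018  0.002   0.0001]
```

Call:
{"method": "arm_command", "body": {"steps": [{"dx":-0.015,"dy":-0.001,"dz":0,"rx":0,"ry":0,"rz":0,"claw":1},{"dx":-0.015,"dy":0,"dz":0,"rx":0,"ry":0,"rz":0,"claw":1},{"dx":-0.015,"dy":0,"dz":0,"rx":0,"ry":0,"rz":0,"claw":1},{"dx":-0.015,"dy":0,"dz":0,"rx":0,"ry":0,"rz":0,"claw":1},{"dx":-0.011,"dy":0,"dz":0,"rx":0,"ry":0,"rz":0,"claw":1}]}}

```text
t: 3.28
eef_pos: [506.7, -43.8, 85.4]
tcp_rot: [3.142, 0.006, 2.148]
ft_force: [1.1, -0.8, 0.2]
opening: 0.006
```

```bash
python3 -c "
from h import *
go(*polar(80,123),75,123)
p,d=env.read_camera('scene');zoom(p,235,210,150,120,5,'pics/s2.png')
"
```

```text
pos [506.7 -43.8  85.4] rot [180.     0.33 123.09] t 3.275 op 0.0055330325419094386 F [ 1.1 -0.8  0.2]
total shift fraction [ 0.0068 -0.0017  0.013 ] mm [ 5.5 -1.3 10.4]
turn frac [0.     0.0036 0.001 ]
```

View pics/s2.png

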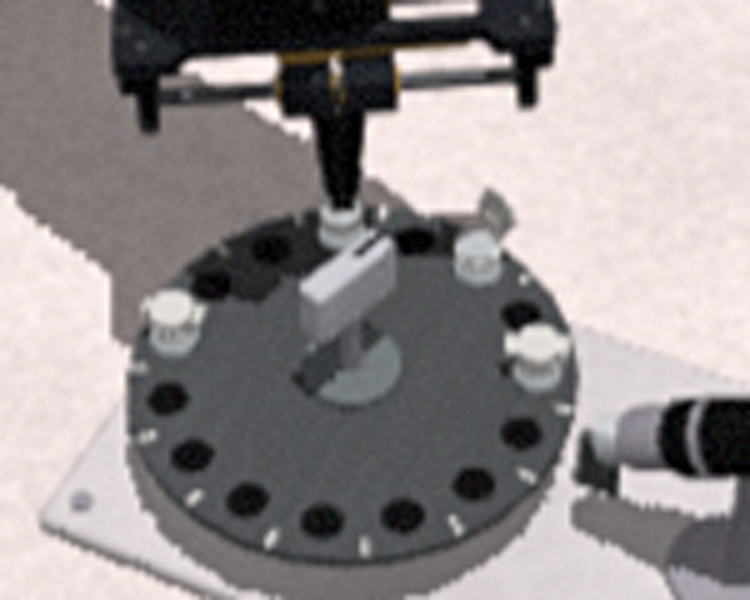

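The fingertips are over tube B at about (342,205) px in the crop and the cap is folding in. I'll press it down now.

Call:
{"method": "arm_command", "body": {"steps": [{"dx":0.003,"dy":-0.001,"dz":0.006,"rx":0,"ry":0,"rz":0,"claw":1},{"dx":0,"dy":0,"dz":0.006,"rx":0,"ry":0,"rz":0,"claw":1},{"dx":0,"dy":0,"dz":0.003,"rx":0,"ry":0,"rz":0,"claw":1}]}}

```text
t: 3.7
eef_pos: [506.4, -42.8, 75.0]
tcp_rot: [3.138, 0.009, 2.147]
ft_force: [-6.4, 6.6, 55.9]
opening: 0.002
```

Call:
{"method": "arm_command", "body": {"steps": [{"dx":0,"dy":0,"dz":-0.02,"rx":0,"ry":0,"rz":0,"claw":1},{"dx":0,"dy":0,"dz":-0.05,"rx":0,"ry":0,"rz":0,"claw":1},{"dx":0.03,"dy":0,"dz":-0.02,"rx":0,"ry":0,"rz":0,"claw":1},{"dx":0.03,"dy":0,"dz":0,"rx":0,"ry":0,"rz":0.107,"claw":1},{"dx":0,"dy":0,"dz":0,"rx":0,"ry":0,"rz":0.107,"claw":1},{"dx":0,"dy":0,"dz":0,"rx":0,"ry":0,"rz":0.107,"claw":1},{"dx":0,"dy":0,"dz":0,"rx":0,"ry":0,"rz":0.107,"claw":1},{"dx":0,"dy":0,"dz":0,"rx":0,"ry":0,"rz":0.107,"claw":1},{"dx":0,"dy":0,"dz":0,"rx":0,"ry":0,"rz":0,"claw":1}]}}

```text
t: 4.82
eef_pos: [475.7, 2.4, 146.3]
tcp_rot: [3.138, 0.003, 1.286]
ft_force: [0.1, 0.2, 0.8]
opening: 0.004
```

```bash
python3 -c "
from h import *
go(*polar(132,75),130,75)
p,d=env.read_camera('scene');zoom(p,235,210,150,120,5,'pics/s3.png')
"
```

```text
pos [475.7   2.4 146.3] rot [1.7977e+02 1.7000e-01 7.3710e+01] t 4.825 op 0.003997976663684362 F [0.1 0.2 0.8]
total shift fraction [0.0583 0.1191 0.0207] mm [46.6 95.3 16.6]
turn frac [ 0.0025  0.002  -0.0144]
```

View pics/s3.png

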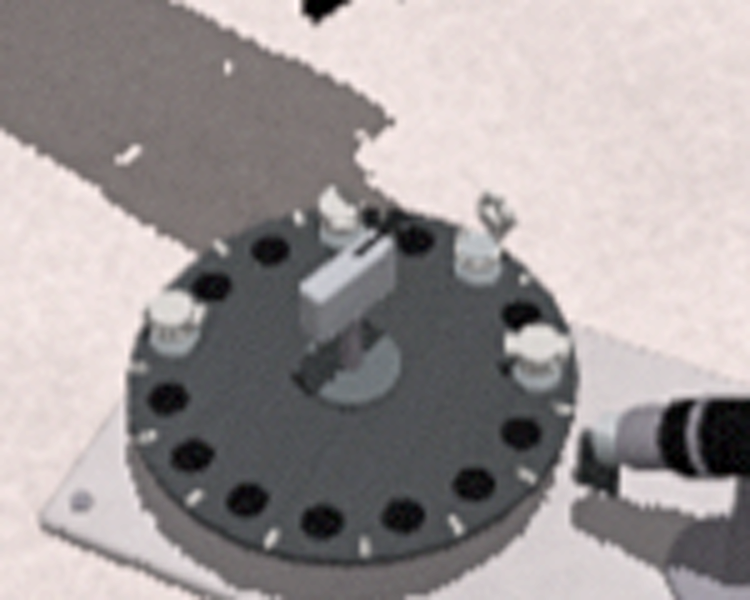

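B is now shut: its white disc sits flat on the tube at (340,210) px. The knob and disc haven't turned. Next is A.

Call:
{"method": "arm_command", "body": {"steps": [{"dx":0.03,"dy":0.05,"dz":0,"rx":0,"ry":0,"rz":-0.014,"claw":1},{"dx":0.03,"dy":0.05,"dz":0.01,"rx":0,"ry":0,"rz":0,"claw":1},{"dx":0,"dy":0.022,"dz":0.03,"rx":0,"ry":0,"rz":0,"claw":1},{"dx":0,"dy":0,"dz":0.03,"rx":0,"ry":0,"rz":0,"claw":1},{"dx":0,"dy":0,"dz":0.005,"rx":0,"ry":0,"rz":0,"claw":1}]}}

```text
t: 5.5
eef_pos: [585.6, 24.3, 84.3]
tcp_rot: [3.138, 0.003, 1.332]
ft_force: [-0.0, 0.2, 0.1]
opening: 0.004
```

```bash
python3 -c "
from h import *
go(*polar(80,75),83,75)
"
```

```text
pos [585.6  24.3  84.3] rot [179.8    0.19  76.35] t 5.5 op 0.004495026342487259 F [-0.   0.2  0.1]
total shift fraction [-0.0712 -0.0067  0.0018] mm [-57.   -5.4   1.4]
turn frac [0.0022 0.0021 0.015 ]
```

Call:
{"method": "arm_command", "body": {"steps": [{"dx":0,"dy":-0.007,"dz":0.002,"rx":0,"ry":0,"rz":0.015,"claw":1},{"dx":-0.015,"dy":0,"dz":0,"rx":0,"ry":0,"rz":0,"claw":1},{"dx":-0.015,"dy":0,"dz":0,"rx":0,"ry":0,"rz":0,"claw":1},{"dx":-0.015,"dy":0,"dz":0,"rx":0,"ry":0,"rz":0,"claw":1},{"dx":-0.015,"dy":0,"dz":0,"rx":0,"ry":0,"rz":0,"claw":1},{"dx":-0.011,"dy":0,"dz":0,"rx":0,"ry":0,"rz":0,"claw":1}]}}

```text
t: 6.25
eef_pos: [564.5, -33.2, 85.6]
tcp_rot: [3.135, 0.003, 1.311]
ft_force: [1.6, -0.3, 1.0]
opening: 0.006
```

```bash
python3 -c "
from h import *
go(*polar(77,75),75.5,75)
"
```

```text
pos [564.5 -33.2  85.6] rot [1.796e+02 1.600e-01 7.509e+01] t 6.25 op 0.005525218089793258 F [ 1.6 -0.3  1. ]
total shift fraction [0.0011 0.0018 0.0126] mm [ 0.9  1.4 10.1]
turn frac [0.0044 0.0017 0.001 ]
```

Call:
{"method": "arm_command", "body": {"steps": [{"dx":0.001,"dy":0.002,"dz":0.006,"rx":0,"ry":0,"rz":0,"claw":1},{"dx":0,"dy":0,"dz":0.006,"rx":0,"ry":0,"rz":0,"claw":1},{"dx":0,"dy":0,"dz":0.001,"rx":0,"ry":0,"rz":0,"claw":1}]}}

```text
t: 6.62
eef_pos: [567.0, -33.9, 75.5]
tcp_rot: [3.133, 0.003, 1.31]
ft_force: [-3.3, -3.6, 18.8]
opening: 0.006
```

Call:
{"method": "arm_command", "body": {"steps": [{"dx":0,"dy":0,"dz":0.002,"rx":0,"ry":0,"rz":0,"claw":1},{"dx":0,"dy":0,"dz":-0.02,"rx":0,"ry":0,"rz":0,"claw":1},{"dx":0,"dy":0,"dz":-0.06,"rx":0,"ry":0,"rz":0,"claw":1},{"dx":0,"dy":0,"dz":-0.06,"rx":0,"ry":0,"rz":0,"claw":1},{"dx":0.03,"dy":0,"dz":0,"rx":0,"ry":0,"rz":0,"claw":-0.3},{"dx":0.03,"dy":0,"dz":0,"rx":0,"ry":0,"rz":0,"claw":-0.3},{"dx":0,"dy":0,"dz":0,"rx":0,"ry":0,"rz":0,"claw":-0.3}]}}

```text
t: 7.5
eef_pos: [579.7, 16.1, 191.6]
tcp_rot: [3.13, 0.003, 1.313]
ft_force: [-0.5, 0.1, 0.4]
opening: 0.262
```

```bash
python3 -c "
from h import *
go(*AX,165,75)
p,d=env.read_camera('scene');zoom(p,235,210,150,120,5,'pics/s4.png')
p,d=env.read_camera('top');zoom(p,290,160,130,140,4.2,'pics/t4.png')
"
```

```text
pos [579.7  16.1 191.6] rot [1.7931e+02 1.5000e-01 7.5200e+01] t 7.5 op 0.2618767093746299 F [-0.5  0.1  0.4]
total shift fraction [-0.1595 -0.0016  0.0336] mm [-127.6   -1.3   26.9]
turn frac [0.0077 0.0017 0.0022]
```

View pics/s4.png

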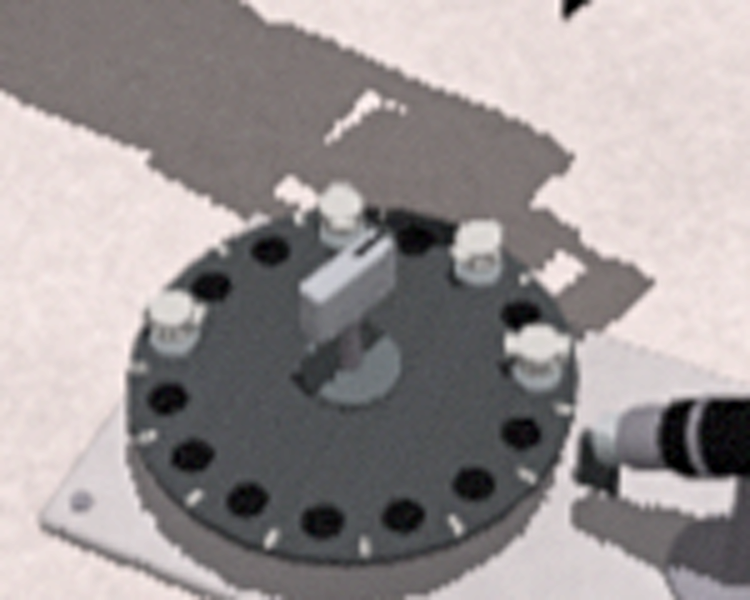

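View pics/t4.png

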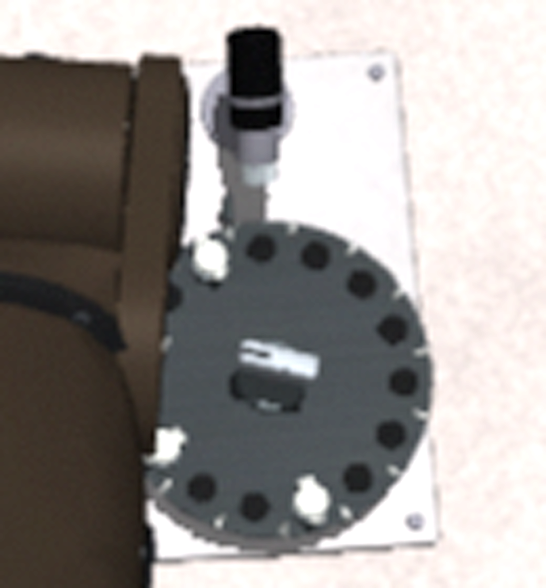

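Both caps are shut, A at (478,235) px and B at (341,205) px in the scene crop. The bar still points at A. Now I'll move over the knob.

Call:
{"method": "arm_command", "body": {"steps": [{"dx":-0.06,"dy":-0.001,"dz":0,"rx":0.008,"ry":0,"rz":0.002,"claw":-0.3},{"dx":-0.06,"dy":0,"dz":0,"rx":0,"ry":0,"rz":0,"claw":-0.3},{"dx":-0.04,"dy":0,"dz":0.02,"rx":0,"ry":0,"rz":0,"claw":-0.3},{"dx":0,"dy":0,"dz":0,"rx":0,"ry":0,"rz":0,"claw":-0.3}]}}

```text
t: 8.1
eef_pos: [543.3, -114.0, 174.4]
tcp_rot: [-3.138, 0.003, 1.308]
ft_force: [-0.3, 0.5, 0.2]
opening: 0.65
```

```bash
python3 -c "
from h import *
go(*AX,92,75)
"
```

```text
pos [ 543.3 -114.   174.4] rot [-179.81    0.18   74.93] t 8.1 op 0.6501984869089548 F [-0.3  0.5  0.2]
total shift fraction [0.0096 0.0016 0.103 ] mm [ 7.7  1.3 82.4]
turn frac [-0.0022  0.0021 -0.0008]
```

Call:
{"method": "arm_command", "body": {"steps": [{"dx":0.009,"dy":0.002,"dz":0.02,"rx":-0.002,"ry":0.002,"rz":0,"claw":-0.3},{"dx":0,"dy":0,"dz":0.03,"rx":0,"ry":0,"rz":0,"claw":-0.3},{"dx":0,"dy":0,"dz":0.03,"rx":0,"ry":0,"rz":0,"claw":-0.3},{"dx":0,"dy":0,"dz":0.02,"rx":0,"ry":0,"rz":0,"claw":-0.3},{"dx":0,"dy":0,"dz":0,"rx":0,"ry":0,"rz":0,"claw":-0.3}]}}

```text
t: 8.72
eef_pos: [547.6, -106.9, 93.6]
tcp_rot: [3.14, -0.0, 1.306]
ft_force: [-0.9, 0.5, -0.2]
opening: 0.651
```

```bash
python3 -c "
from h import *
go(*AX,92,75)
p,d=env.read_camera('scene');zoom(p,235,210,150,120,5,'pics/s5.png')
"
```

```text
pos [ 547.6 -106.9   93.6] rot [ 1.7991e+02 -2.0000e-02  7.4860e+01] t 8.725 op 0.6509190079804151 F [-0.9  0.5 -0.2]
total shift fraction [-0.0007 -0.0017  0.002 ] mm [-0.6 -1.3  1.6]
turn frac [ 0.001  -0.0002 -0.0016]
```

View pics/s5.png

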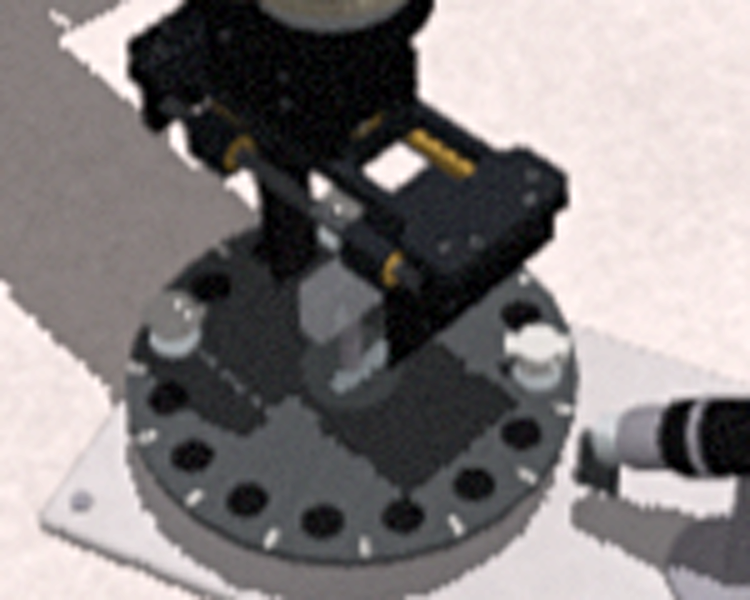

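The knob bar at (340,290) px is between the fingers. Closing.

Call:
{"method": "arm_command", "body": {"steps": [{"dx":0,"dy":-0.001,"dz":0.002,"rx":0,"ry":0,"rz":0,"claw":1},{"dx":0,"dy":0,"dz":0,"rx":0,"ry":0,"rz":0,"claw":1},{"dx":0,"dy":0,"dz":0,"rx":0,"ry":0,"rz":0,"claw":1},{"dx":0,"dy":0,"dz":0,"rx":0,"ry":0,"rz":0,"claw":1},{"dx":0,"dy":0,"dz":0,"rx":0,"ry":0,"rz":0,"claw":1}]}}

```text
t: 9.4
eef_pos: [548.2, -107.0, 95.0]
tcp_rot: [3.135, -0.0, 1.307]
ft_force: [-0.5, -0.5, -0.3]
opening: 0.182
```

```bash
python3 -c "
from h import *
go(*AX,92,75);print(env.state()['moment'])
"
```

```text
pos [ 548.2 -107.    95. ] rot [ 1.7964e+02 -1.0000e-02  7.4860e+01] t 9.4 op 0.1824041932196932 F [-0.5 -0.5 -0.3]
total shift fraction [-0.0008 -0.0023  0.0037] mm [-0.6 -1.9  3. ]
turn frac [ 0.004  -0.0001 -0.0016]
[-0.10722269  0.05661577  0.0024572 ]
```

Call:
{"method": "arm_command", "body": {"steps": [{"dx":0,"dy":0,"dz":0.002,"rx":0,"ry":0,"rz":0,"claw":1},{"dx":0,"dy":0,"dz":0,"rx":0,"ry":0,"rz":0,"claw":1},{"dx":0,"dy":0,"dz":0,"rx":0,"ry":0,"rz":0,"claw":1}]}}

```text
t: 9.78
eef_pos: [547.8, -106.9, 94.7]
tcp_rot: [3.136, -0.0, 1.306]
ft_force: [1.4, -0.7, 0.5]
opening: 0.143
```

```bash
python3 -c "
from h import *
go(*AX,92,75);print(env.state()['moment'])
"
```

```text
pos [ 547.8 -106.9   94.7] rot [ 1.7967e+02 -1.0000e-02  7.4860e+01] t 9.775 op 0.14255658317754946 F [ 1.4 -0.7  0.5]
total shift fraction [-0.0008 -0.0019  0.0033] mm [-0.6 -1.5  2.7]
turn frac [ 0.0037 -0.0001 -0.0016]
[-0.0921862   0.41925558  0.02222737]
```

Gripped (13.5 mm). Now turning.

Call:
{"method": "arm_command", "body": {"steps": [{"dx":0,"dy":0,"dz":0,"rx":0,"ry":0,"rz":0.04,"claw":1},{"dx":0,"dy":0,"dz":0,"rx":0,"ry":0,"rz":0.07,"claw":1},{"dx":0,"dy":0,"dz":0,"rx":0,"ry":0,"rz":0.07,"claw":1},{"dx":0,"dy":0,"dz":0,"rx":0,"ry":0,"rz":0.07,"claw":1}]}}

```text
t: 10.28
eef_pos: [548.3, -107.1, 94.7]
tcp_rot: [3.136, -0.002, 0.904]
ft_force: [1.3, -1.1, 2.0]
opening: 0.144
```

```bash
python3 -c "
from h import *
go(*AX,94,3);print(env.state()['moment'])
p,d=env.read_camera('scene');zoom(p,235,210,150,120,5,'pics/s6.png')
"
```

```text
pos [ 548.3 -107.1   94.7] rot [ 1.7967e+02 -1.1000e-01  5.1790e+01] t 10.275 op 0.14439273706400563 F [ 1.3 -1.1  2. ]
total shift fraction [-0.0016 -0.0021  0.0008] mm [-1.3 -1.7  0.7]
turn frac [ 0.0029 -0.0028  0.5421]
[-0.03706951  0.43057737  0.10885895]
```

View pics/s6.png

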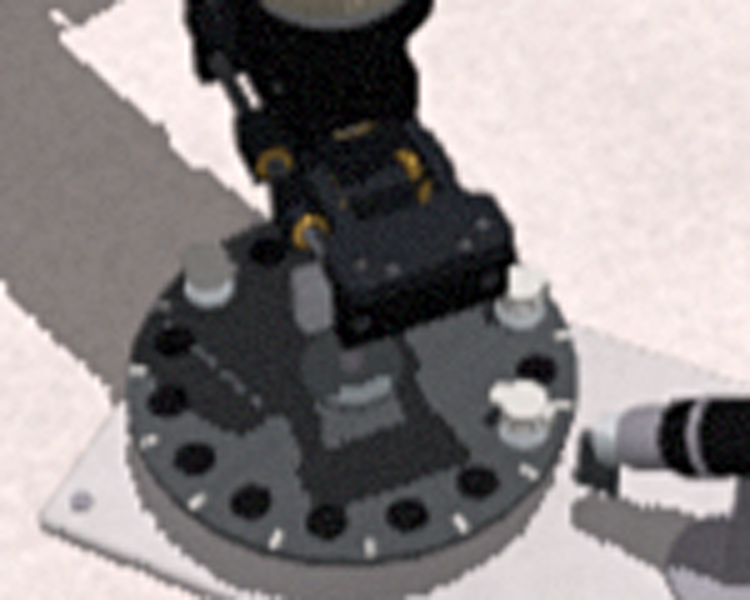

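The table is turning with the knob, and the tubes have moved on about one click. Continuing.

Call:
{"method": "arm_command", "body": {"steps": [{"dx":0,"dy":0,"dz":0,"rx":0,"ry":0,"rz":0.07,"claw":1},{"dx":0,"dy":0,"dz":0,"rx":0,"ry":0,"rz":0.07,"claw":1},{"dx":0,"dy":0,"dz":0,"rx":0,"ry":0,"rz":0.07,"claw":1},{"dx":0,"dy":0,"dz":0,"rx":0,"ry":0,"rz":0.07,"claw":1},{"dx":0,"dy":0,"dz":0,"rx":0,"ry":0,"rz":0.07,"claw":1},{"dx":0,"dy":0,"dz":0,"rx":0,"ry":0,"rz":0.07,"claw":1}]}}

```text
t: 11.08
eef_pos: [548.8, -107.9, 94.7]
tcp_rot: [3.137, -0.005, 0.232]
ft_force: [1.1, -1.5, 1.9]
opening: 0.144
```

```bash
cat > ang.py <<'E'
from h import *
p,d=env.read_camera("scene");zoom(p,235,210,150,120,5,"pics/cur_%05d.png"%int(env.state()["t"]*100))
g=p.max(2);c0=np.array((546.7,-107.8));x0,y0,x1,y1=255,248,355,325
m=np.zeros((480,640),np.uint8);m[y0:y1,x0:x1]=(g[y0:y1,x0:x1]<22)*255
k,l,st,ce=cv2.connectedComponentsWithStats(m)
H=np.array([cast("scene",c,54)[:2] for c,s in zip(ce[1:],st[1:]) if 25<s[4]<50])-c0
H=H[abs(np.hypot(*H.T)-80)<4]
a=np.degrees(np.arctan2(H[:,1],H[:,0]));print(np.sort(a).round(1))
print("offset mod 24 (3.0 at a click):",np.degrees(np.angle(np.exp(1j*np.radians(a*15)).mean()))/15)
go(*AX,94,3);print(env.state()["moment"])
import glob;print(sorted(glob.glob("pics/cur*"))[-1])
E
python3 ang.py
```

```text
[-130.5  -58.   -10.1   38.3   85.5]
offset mod 24 (3.0 at a click): -10.146247753687106
pos [ 548.8 -107.9   94.7] rot [179.75  -0.29  12.95] t 11.125 op 0.14365080279723547 F [ 1.1 -2.3  1.6]
total shift fraction [-0.0029 -0.0017  0.0008] mm [-2.3 -1.4  0.6]
turn frac [ 0.0025 -0.0035  0.1105]
[0.00434454 0.52528335 0.16781137]
pics/cur_01112.png
```

Call:
{"method": "arm_command", "body": {"steps": [{"dx":0,"dy":0,"dz":0,"rx":0,"ry":0,"rz":0.05,"claw":1},{"dx":0,"dy":0,"dz":0,"rx":0,"ry":0,"rz":0.05,"claw":1}]}}

```text
t: 11.38
eef_pos: [548.8, -108.1, 94.6]
tcp_rot: [3.138, -0.006, 0.071]
ft_force: [-0.6, -1.4, 1.0]
opening: 0.144
```

```bash
python3 ang.py
```

```text
[-163.6 -140.7  -91.6  -67.6  -19.4   29.3   76.2]
offset mod 24 (3.0 at a click): 4.368840049584917
pos [ 548.8 -108.1   94.7] rot [179.79  -0.32   3.88] t 11.425 op 0.14647467046066032 F [ 1.6 -1.8  2.1]
total shift fraction [-0.0032 -0.0014  0.0008] mm [-2.5 -1.2  0.7]
turn frac [ 0.0023 -0.0036  0.0098]
[0.03270159 0.50864834 0.06131308]
pics/cur_01142.png
```

Call:
{"method": "arm_command", "body": {"steps": [{"dx":0,"dy":0,"dz":0,"rx":0,"ry":0,"rz":0.014,"claw":1},{"dx":0,"dy":0,"dz":0,"rx":0,"ry":0,"rz":0,"claw":1}]}}

```text
t: 11.68
eef_pos: [548.8, -108.1, 94.7]
tcp_rot: [3.138, -0.006, 0.05]
ft_force: [1.2, -1.5, 2.7]
opening: 0.146
```

```bash
python3 ang.py
```

```text
[-165.  -142.   -69.3  -20.8   28.    74.6]
offset mod 24 (3.0 at a click): 2.920828166564412
pos [ 548.8 -108.1   94.7] rot [179.8   -0.32   2.87] t 11.725 op 0.1429863511555299 F [ 1.  -0.4  2.4]
total shift fraction [-0.0032 -0.0014  0.0008] mm [-2.6 -1.2  0.7]
turn frac [ 0.0022 -0.0036 -0.0015]
[0.12456869 0.51807462 0.15520611]
pics/cur_01172.png
```

Call:
{"method": "arm_command", "body": {"steps": [{"dx":0,"dy":0,"dz":0,"rx":0,"ry":0,"rz":0,"claw":1},{"dx":0,"dy":0,"dz":0,"rx":0,"ry":0,"rz":0,"claw":1},{"dx":0,"dy":0,"dz":0,"rx":0,"ry":0,"rz":0,"claw":1},{"dx":0,"dy":0,"dz":0,"rx":0,"ry":0,"rz":0,"claw":1}]}}

```text
t: 12.22
eef_pos: [548.8, -108.1, 94.6]
tcp_rot: [3.138, -0.006, 0.052]
ft_force: [0.5, -0.0, 1.6]
opening: 0.149
```

```bash
python3 ang.py; cp $(ls pics/cur*|tail -1) pics/fin.png;python3 -c "
from h import *
p,d=env.read_camera('top');cv2.imwrite('pics/tfin.png',p[:,:,::-1])"
```

```text
[-165.3 -141.5  -68.7  -20.6   27.9   75.4]
offset mod 24 (3.0 at a click): 3.1932806097045594
pos [ 548.8 -108.1   94.7] rot [179.8   -0.32   2.99] t 12.275 op 0.14831066401275633 F [ 0.8 -1.1  2.4]
total shift fraction [-0.0032 -0.0015  0.0008] mm [-2.6 -1.2  0.6]
turn frac [ 0.0022 -0.0035 -0.0001]
[0.14568019 0.54953807 0.10941698]
pics/cur_01227.png
```

View pics/fin.png

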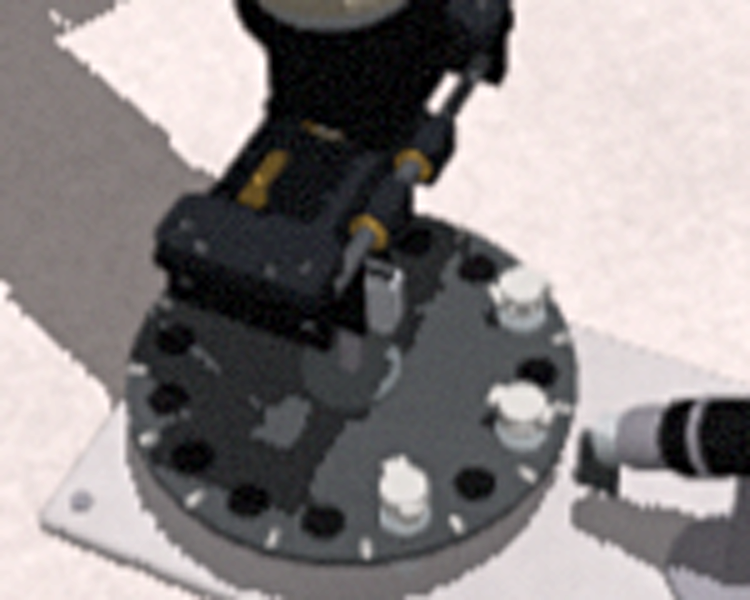

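View pics/tfin.png

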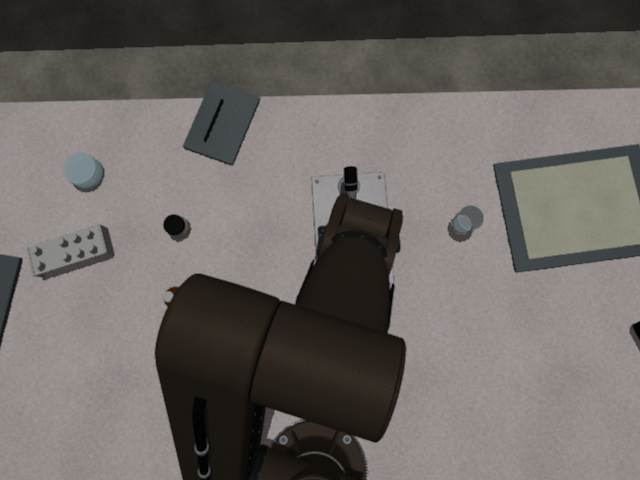

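Tube A, capped, is at (522,410) px, directly in front of the lens at (600,440) px. B, also shut, is at (522,300) px. The bar's black line points at A, the bottle, beaker and jar haven't moved, and the table angle is steady. Handing in.

```bash
python3 -c "
from cell import env
print(env.job_done())"
```

```text
the job is handed in; nothing more can be done
None
```

I shut both flip caps, B first and then A. Then I gripped the knob and turned it clockwise 72° to the third click, and handed the job in at about 12.3 s still holding it.

- **Knob position:** the disc's holes gave an offset of 2.9° and then 3.2° over the last half second, against 3.0° at a click. The tool's yaw read 2.99° for a target of 3°. The disc did not run past the third click by more than about 0.1° in any reading.
- **Caps and tubes:** in the last scene picture both caps are shut and tube A is in front of the lens.
- **Bottle, beaker and jar:** the jar and beaker look untouched in the last top picture. The arm hides most of the bottle there, and the visible part is where it was.
- **Disagreements:** pressing cap B with the fingertips reached 56 N at the wrist. That is under the 120 N wrist limit but more than intended. Cap A read 19 N, and I then pressed it slightly further with no reading at the deepest point. The knob grip sits about 3 mm off my camera estimate of the axis, with side forces of only 1 to 2 N.

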